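Slide the sample carrier under the drag spring of the reader dock

TASK

Load the white sample carrier with the red thumb bar into its dock: with your fingertips press it down hard against its sprung bed and, keeping it pressed, slide it under the blue gate and the brass drag spring until it is fully home against the black end stop, then let go and move clear. Only press and push the carrier, never lift it; keep your fingers off the brass spring and leave everything else on the table where it stands.

Things in the scene. Friction and masses are not known exactly. Their poses are not given: they have to be found in the camera images.
- dock: Fixed grey loading dock, base 270 x 130 mm, at a varying place and heading. Origin: centre of the underside, on the table. +x is the loading direction, from the open end to the black end stop; z up. Positions called 'dock x, y' are in this frame. Aluminium side rails guide the carrier: inner faces at y = +-35.5 mm, tops 42 mm above the table, with the sprung bed between them.
- dock_stop (a point): Point on the face of the black end stop, at dock x = 125 mm on the channel's centre line, 48 mm above the table; the stop's top is 60 mm above the table. Its axes are the dock's.
- gate (a point): Middle of the blue gate's underside, 43.5 mm above the table. The gate bridges the channel from dock x = 60 to 75 mm (this point at 67.5); top 62 mm above the table, posts out to y = +-59.5 mm. Its axes are the dock's.
- bed (a joint): How far the level dark steel bed under the carrier (dock x = -129 to 123 mm) is pressed down, m: 0 (bed top 34 mm above the table) to 0.010. About 3 N starts it, then 1.2 N per mm (15 N to the bottom). Unpressed, the carrier is 4.5 mm too high for the gate; pressed 5 to 10 mm (best 6.5 to 8) it passes. Let go when home, it rises until the gate holds the carrier, near 0.0045.
- carrier: Loose white sample carrier, 140 x 66 x 14 mm, 0.1 to 0.18 kg, two red-capped vials sunk in its front half. Origin: centre of its underside; +x to its front edge (+70 mm), z up. Starts on the bed between the rails, pointing along dock +x, its front 22 to 47 mm short of the gate. Fully home its origin is at dock x = 55 mm. Sliding it pressed takes some 5 to 12 N.
- thumb_pad (a point): Centre of the flat grey thumb pad where the fingertips press, 48 mm long (carrier x = -70 to -22 mm), this point at x = -46 mm on its surface, 14 mm above the carrier's underside: 48 mm above the table before pressing. Its axes are the carrier's.
- thumb_bar (a point): Foot of the upright rear face of the red thumb bar, at carrier x = -22 mm, 14 mm above its underside. The bar runs across the carrier, 56 mm wide and 8 mm high above the pad, sloping down forwards to x = -2 mm. Fingertips on the pad push forwards against this face. At home it is 27 mm short of the gate. Its axes are the carrier's.
- drag_spring: Brass leaf spring, 16 mm wide, about 50 mm long, hinged behind the blue gate on the centre line (origin at dock x = 74 mm, 51 mm above the table), sloping down away from it to about 36 mm above the table. The carrier's front wedges it up while sliding in; it then bears down on it with 4 to 7 N.
- tube_a: Bystander: red-capped sample tube, 19 mm wide at the cap, 75 mm tall, loose in a 40 mm high white block on the dock (hole at dock x = 62, y = 90 mm); its cap is 91 mm above the table. Origin: centre of its foot.
- tube_b: Bystander: a second such tube in the block's other hole (dock x = 98, y = 90 mm). Origin: centre of its foot.
- spare_carrier: Bystander: a spare carrier like the first but with a blue thumb bar, lying on the table. Origin: centre of its underside.
- sanitiser: Bystander: whitish bottle with a blue cap, 60 mm wide, 150 mm tall. Origin: centre of its foot.
- specimen_jar: Bystander: whitish jar with a red lid, 56 mm wide, 70 mm tall. Origin: centre of its foot.
- glove_box: Bystander: white and blue carton, 120 x 220 x 70 mm. Origin: centre of its underside.
Not all that is in view belongs to the job. What is shaped like the carrier but green is not meant.

How it is judged:
By the outcome, as a careful person would: the job done as asked, in the order asked, and still so for the second after the job is handed in, with the robot touching nothing.
It also fails if it takes over 42 s, if anything falls off the work surface, if the arm or the gripper's body presses on something with over 40 N, if the wrist force passes 120 N, or if a joint passes its speed limit or range.

ROBOT

A 6-joint arm with a two-finger parallel gripper is mounted at the origin on the work surface. World frame = base frame: x ahead of the robot, y to its left, z up, the work surface at z = 0. Lengths are in m, angles in degrees, forces in N, time in s.
With the tool pointing down it reaches from about 0.25 to 0.725 m from the base axis. Payload 9.7 kg.
Tool frame: the origin (TCP) lies at the very end of the fingers, on their centre line; the grasp point (between the pads) lies 19 mm behind it (bot.grip_point_offset is the z of the grasp point in the tool frame, in m); z points along the fingers, x is the direction in which the jaws open and shut, and the axes are right-handed (so a half turn about z gives the same grasp; the last joint's range is limited). The gripper opens to 85 mm and grips with 20 to 120 N. Pads are 22 mm wide; open, the fingers measure 114 mm over their backs; the gripper's body (76 mm by 85 mm) begins 54 mm behind the grasp point. The pads swing forward as they close: fully open they stand 13 mm farther back than shut.
Start: joints at [-66.177, 4.979, 10.078, 95.1, 0, 90], TCP at [0.222, -0.503, 0.231] pointing down, gripper open.
Joint ranges: [-179.16, 179.16], [-48.56, 103.87], [-65.8, 70.77], [-126.05, 130.52], [-82.76, 87.17], [-180, 180]. Speed limits (degrees/s): [127.2, 127.2, 147.25, 180, 180, 180].

INTERFACE

Orientations are given as [roll, pitch, yaw] about the fixed x, y, z axes, in that order (R = Rz(yaw) Ry(pitch) Rx(roll)).
In Python, from workcell import get_obs, viewer, job_done, bot gives the robot as it stands.
- The arm moves only by the shell command python3 -m handwheel 'ROWS' [FORCE]. ROWS is JSON, a list of rows, each a list of 5 numbers: the closure, from 0 (fully open) to 1 (shut), then the shift along the world's x, y, z in m, then the turn about the world's z in degrees. A call has 1 to 5 rows; each row is the pose to reach, as a shift and turn from the pose measured when the call began; what a row does not reach only later rows make up. A row lasts 1/10 s, in which the tool goes at most 50 mm and 8.59 degrees, less where a joint would pass 70% of its speed; a pose out of reach is approached as far as the arm can. A call with a gripper value outside its range is refused whole. The fingers move at their own pace and stop on an object; FORCE is the grip in N (left out, the last holds). Time passes only in rows, so rows that repeat a pose let the fingers close. It gives the time, the measured TCP pose, the force and the opening at its end, in the units of the state.
- get_obs(): the state, without advancing time (a new reading comes with each control period).
- viewer.camera(name): name is "side" or "top"; returns a dict with "color" (420x560x3 uint8, blue, green, red), "K" (3x3 intrinsics, pixels), "origin" and "orientation" of the camera in the world. Camera axes: x right, y down, z forward; pixel columns grow to the right and rows downward; lengths in m; the calibration is good to about 2 mm. A picture is of the moment at which its call begins. There is no depth.
- job_done(): hands the job in, once; it reports no verdict.
The state is a dict: "time": time; "q": joint angles; "qd": joint speeds; "joint_efforts": joint torques, N m; "ee_pos": TCP position; "tcp_rot": TCP orientation; "wrist_force": force on the tool from outside, world axes, zero at the start; "torque": the same for the moment, N m; "opening": finger opening in m.
Only numpy, scipy, OpenCV 4.12 (cv2) and the standard library are available. Lean on these libraries where they do the work, as an engineer would, in place of code of your own. Each camera call takes 0.05 s, during which the arm holds its last target.

## Working session

There is one attempt and no reset: what is moved stays moved. The work goes in short steps, Python scripts to look and compute and a shell command to move; the robot and the scene stay as the last step left them, time stands still between calls to the robot, and variables do not carry over. Pictures are saved under pics/ and viewed, and the job is handed in when it is done.

```bash
mkdir -p pics; ls; python3 - <<'E'
from workcell import get_obs, viewer, bot
import cv2
o=get_obs(); print({k:o[k] for k in('time','ee_pos','tcp_rot','wrist_force','opening')})
for n in('side','top'):
    c=viewer.camera(n); cv2.imwrite(f'pics/{n}0.png',c['color']); print(n,c['K'],c['origin'],c['orientation'])
E
```

```text
pics
{'time': 0.0, 'ee_pos': array([ 0.2220551 , -0.50292473,  0.23059785]), 'tcp_rot': array([ 1.79999970e+02,  7.57124638e-02, -6.61768945e+01]), 'wrist_force': array([-0.38339959,  0.07009429,  0.11591287]), 'opening': 0.08552983843037125}
side [[469.54766593   0.         277.52909715]
 [  0.         469.54766593 212.79142753]
 [  0.           0.           1.        ]] [0.35724986 1.04858608 0.76570604] [-124.13291578   -0.86324166 -170.41256222]
top [[407.19827928   0.         277.98522829]
 [  0.         407.19827928 211.32881059]
 [  0.           0.           1.        ]] [3.47453498e-01 6.15346446e-04 1.14241082e+00] [-172.59239931   -0.3481076   -89.98678288]
```

View pics/top0.png

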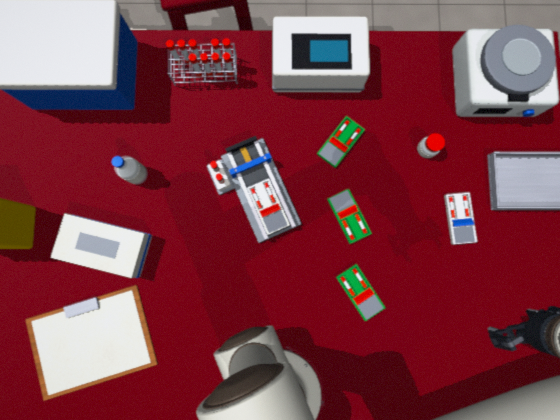

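View pics/side0.png

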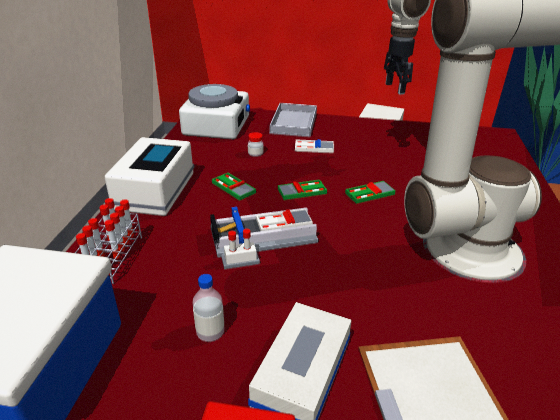

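The top view has the dock at about (262,190), loading up and to the left, with the gate at (250,165) and the red bar near (270,212). I'll enlarge both views to pick out features.

```bash
cat > h.py <<'E'
import numpy as np, cv2
from scipy.spatial.transform import Rotation as Ro
from workcell import get_obs, viewer, bot
def cam(n):
    c=viewer.camera(n); c['R']=Ro.from_euler('xyz',c['orientation'],degrees=True).as_matrix(); return c
def ray(c,u,v,z):
    d=c['R']@np.linalg.solve(c['K'],[u,v,1.]); o=np.array(c['origin']); return o+d*(z-o[2])/d[2]
def proj(c,p):
    q=c['K']@(c['R'].T@(np.array(p)-c['origin'])); return q[:2]/q[2]
def crop(c,x0,y0,w,h,s,fn):
    cv2.imwrite(fn,cv2.resize(c['color'][y0:y0+h,x0:x0+w],None,fx=s,fy=s,interpolation=cv2.INTER_CUBIC))
E
python3 - <<'E'
from h import *
c=cam('top'); crop(c,195,125,120,125,4.8,'pics/t1.png')
hsv=cv2.cvtColor(c['color'],cv2.COLOR_BGR2HSV)
roi=np.zeros(hsv.shape[:2],np.uint8); roi[125:250,225:305]=255
def blobs(m,name):
    n,l,s,ce=cv2.connectedComponentsWithStats(m&roi)
    for i in range(1,n):
        if s[i,4]>8:
            cn=cv2.findContours((l==i).astype(np.uint8),0,1)[0][0]
            print(name,s[i,4],ce[i].round(1),cv2.minAreaRect(cn))
blobs(cv2.inRange(hsv,(100,120,80),(130,255,255)),'blue')
blobs(cv2.inRange(hsv,(0,150,170),(8,255,255))|cv2.inRange(hsv,(172,150,170),(180,255,255)),'red')
blobs(cv2.inRange(hsv,(12,100,80),(30,255,255)),'brass')
c=cam('side'); crop(c,195,195,135,80,5.5,'pics/s1.png')
E
```

```text
blue 316 [250.  164.3] ((250.48275756835938, 164.79312133789062), (9.454063415527344, 44.38157653808594), 66.80140686035156)
red 9 [266.1 184.4] ((266.0, 184.5), (3.0, 2.0), 90.0)
red 10 [252.7 190.4] ((252.70004272460938, 190.40000915527344), (4.0249223709106445, 1.7888542413711548), 63.43495178222656)
red 16 [272.2 198.5] ((272.2000427246094, 198.1000213623047), (6.640782833099365, 2.2135939598083496), 71.56504821777344)
red 16 [258.8 203.9] ((258.70001220703125, 203.90000915527344), (6.708203315734863, 2.236067771911621), 63.43495178222656)
red 127 [269.6 209.9] ((269.6649475097656, 209.8711395263672), (6.39668083190918, 19.39311408996582), 66.03750610351562)
brass 96 [245.2 153.9] ((245.2000274658203, 153.90000915527344), (14.310833930969238, 6.7082037925720215), 63.43495178222656)
```

View pics/t1.png

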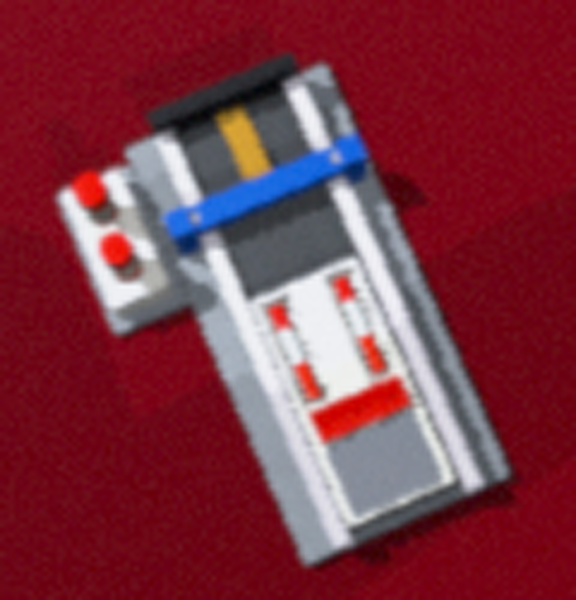

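View pics/s1.png

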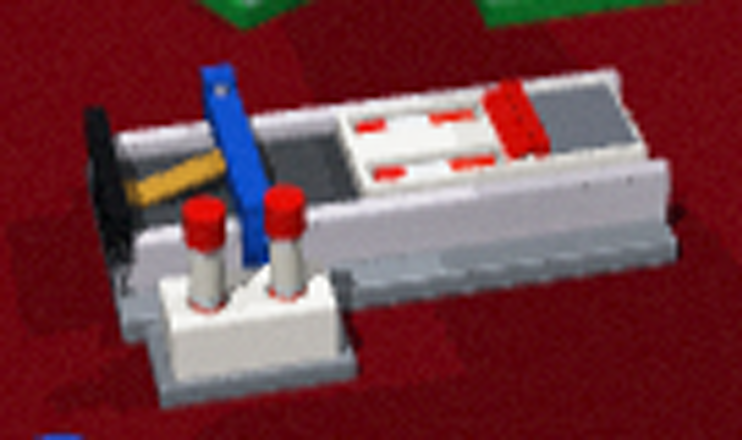

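```bash
python3 - <<'E'
from h import *
c=cam('top'); s=cam('side')
T=lambda u,v:(195+(u+.5)/4.8-.5,125+(v+.5)/4.8-.5)
S=lambda u,v:(195+(u+.5)/5.5-.5,195+(v+.5)/5.5-.5)
for n,f,cm,(u,v),z in [('gate L far',T,c,(165,212),.062),('gate L near',T,c,(178,245),.062),('gate R far',T,c,(355,138),.062),('gate R near',T,c,(368,165),.062),
 ('car FL',T,c,(248,303),.048),('car FR',T,c,(358,258),.048),('car RL',T,c,(350,524),.048),('car RR',T,c,(457,484),.048),
 ('bar foot L',T,c,(325,441),.049),('bar foot R',T,c,(411,405),.049),
 ('base RL',T,c,(304,566),.012),('base RR',T,c,(511,480),.012),
 ('s car FR',S,s,(338,117),.048),('s car FL',S,s,(368,194),.048),('s car RL',S,s,(648,155),.048),('s car RR',S,s,(615,85),.048),
 ('s gate topR far',S,s,(203,70),.062),('s gate top R near',S,s,(233,66),.062),
 ('s bar L foot',S,s,(550,152),.048),('s bar R foot',S,s,(523,88),.048)]:
    print(n,(ray(cm,*f(u,v),z)*1000).round(1))
E
```

```text
gate L far [604.1 126.9  62. ]
gate L near [585.1 119.3  62. ]
gate R far [647.3  19.8  62. ]
gate R near [631.5  12.4  62. ]
car FL [554.6  80.6  48. ]
car FR [580.8  18.1  48. ]
car RL [428.8  22.1  48. ]
car RR [451.4 -37.9  48. ]
bar foot L [475.5  36.4  49. ]
bar foot R [496.  -12.1  49. ]
base RL [407.2  49.3  12. ]
base RR [457.2 -70.6  12. ]
s car FR [577.4  28.2  48. ]
s car FL [550.5  88.   48. ]
s car RL [424.4  31.7  48. ]
s car RR [447.1 -25.5  48. ]
s gate topR far [646.7  20.6  62. ]
s gate top R near [633.1  14.3  62. ]
s bar L foot [471.1  38.1  48. ]
s bar R foot [492.  -14.2  48. ]
```

The gate corners put the gate centre near (617, 70) mm. The carrier centre comes out near (504, 21) from its top-view corners. Next I'll refine the heading with line fits on the long edges.

```bash
python3 - <<'E'
from h import *
c=cam('top')
g=cv2.cvtColor(c['color'],cv2.COLOR_BGR2GRAY)
big=cv2.resize(c['color'][125:250,215:310],None,fx=6,fy=6,interpolation=cv2.INTER_CUBIC)
L=cv2.createLineSegmentDetector(cv2.LSD_REFINE_STD).detect(cv2.cvtColor(big,cv2.COLOR_BGR2GRAY))[0][:,0]
for u1,v1,u2,v2 in sorted(L,key=lambda l:-np.hypot(l[2]-l[0],l[3]-l[1]))[:22]:
    z=.045
    P=[ray(c,215+(u+.5)/6-.5,125+(v+.5)/6-.5,z)[:2]*1000 for u,v in((u1,v1),(u2,v2))]
    d=P[1]-P[0]; a=np.degrees(np.arctan2(d[1],d[0]))
    a=(a+45)%90-45
    print(round(np.hypot(*d)),a.round(2),P[0].round(1),P[1].round(1), 'perp off from gate ctr', round(float(np.dot(P[0]-[617,69.6],[-np.sin(np.radians(23.2)),np.cos(np.radians(23.2))])),1),'along',round(float(np.dot(P[0]-[617,69.6],[np.cos(np.radians(23.2)),np.sin(np.radians(23.2))])),1))
E
```

```text
184 23.73 [453.2 -52.3] [621.6  21.7] perp off from gate ctr -47.5 along -198.5
166 23.84 [458.4 -67.8] [ 6.105e+02 -6.000e-01] perp off from gate ctr -63.8 along -199.9
93 24.06 [ 5.469e+02 -4.000e-01] [461.7 -38.4] perp off from gate ctr -36.7 along -92.0
86 23.8 [496.1  66.7] [417.5  32. ] perp off from gate ctr 45.0 along -112.3
68 24.05 [417.2  19.6] [444.7 -42.2] perp off from gate ctr 32.8 along -203.4
68 24.34 [475.7  79.1] [413.8  51. ] perp off from gate ctr 64.3 along -126.1
67 23.9 [584.1  19.5] [556.9  80.9] perp off from gate ctr -33.1 along -50.0
64 23.76 [426.7  23.3] [452.5 -35.5] perp off from gate ctr 32.4 along -193.2
57 24.2 [547.2 110.4] [495.5  87.2] perp off from gate ctr 65.0 along -48.1
51 23.38 [492.   44.6] [512.4  -2.6] perp off from gate ctr 26.2 along -124.7
46 23.81 [615.6 107.6] [657.6 126.1] perp off from gate ctr 35.5 along 13.7
43 23.23 [433.2  19.9] [473.  37.] perp off from gate ctr 26.7 along -188.5
43 23.91 [493.1 -13.3] [453.7 -30.7] perp off from gate ctr -27.3 along -146.5
43 24.74 [624.3  36.2] [585.1  18.2] perp off from gate ctr -33.5 along -6.4
42 23.13 [646.2  32.9] [685.   49.5] perp off from gate ctr -45.2 along 12.4
40 24.21 [649.2 134.9] [613.1 118.7] perp off from gate ctr 47.4 along 55.3
38 24.35 [520.4  -7.2] [555.2   8.5] perp off from gate ctr -32.5 along -119.1
39 24.45 [632.8  68.1] [667.9  84.1] perp off from gate ctr -7.6 along 13.9
37 23.97 [585.5  17. ] [552.    2.1] perp off from gate ctr -35.9 along -49.7
33 23.6 [455.8 -35.7] [486.1 -22.4] perp off from gate ctr -33.3 along -189.6
34 22.64 [555.2  81.4] [586.3  94.4] perp off from gate ctr 35.2 along -52.1
27 25.12 [544.9  88.8] [520.4  77.3] perp off from gate ctr 46.0 along -58.7
```

```bash
python3 -m handwheel '[[1,0.02,0.045,0,0],[1,0.04,0.09,0,0],[1,0.06,0.13,0,0],[1,0.08,0.17,0,0],[1,0.10,0.21,0,0]]' 40
```

```text
time: 0.85
ee_pos: [0.3225, -0.2915, 0.2312]
tcp_rot: [-180.0, -0.0, -66.2]
wrist_force: [1.4, -0.2, 1.9]
opening: 0.012
```

The long edges give a heading of about 23.85°, and the tool is already within 0.1° of that. The pad target is about (470, 6.5) mm.

```bash
python3 -m handwheel '[[1,0.022,0.045,0,0],[1,0.044,0.09,0,0],[1,0.066,0.135,-0.01,0],[1,0.088,0.18,-0.03,0],[1,0.108,0.22,-0.05,0]]'; python3 -m handwheel '[[1,0.018,0.035,-0.025,0],[1,0.032,0.064,-0.05,0],[1,0.0395,0.078,-0.08,0],[1,0.0395,0.078,-0.105,0],[1,0.0395,0.078,-0.105,0]]'
python3 - <<'E'
from h import *
o=get_obs();print(o['ee_pos'],o['tcp_rot'],o['wrist_force'],o['opening'])
c=cam('top'); crop(c,195,125,120,125,4.8,'pics/t2.png')
c=cam('side'); crop(c,195,165,135,105,5.5,'pics/s2.png')
E
```

```text
time: 1.35
ee_pos: [0.4289, -0.0742, 0.1836]
tcp_rot: [-179.9, -0.1, -66.2]
wrist_force: [1.5, -1.1, -0.2]
opening: -0.0002
time: 1.85
ee_pos: [0.4665, 0.0044, 0.0754]
tcp_rot: [179.8, 0.0, -66.1]
wrist_force: [-0.1, 0.8, -0.7]
opening: -0.0
[0.46646155 0.00437357 0.07538096] [ 1.79814475e+02  4.79053747e-02 -6.61137095e+01] [-0.06898004  0.80976415 -0.68753941] -4.6843520596734516e-05
```

View pics/t2.png

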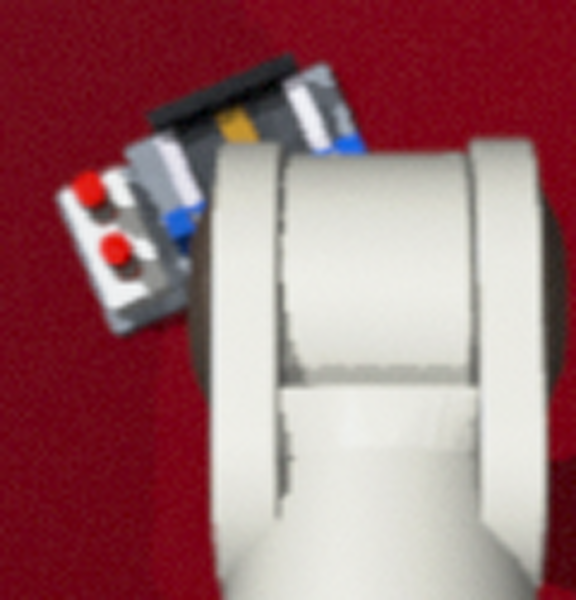

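View pics/s2.png

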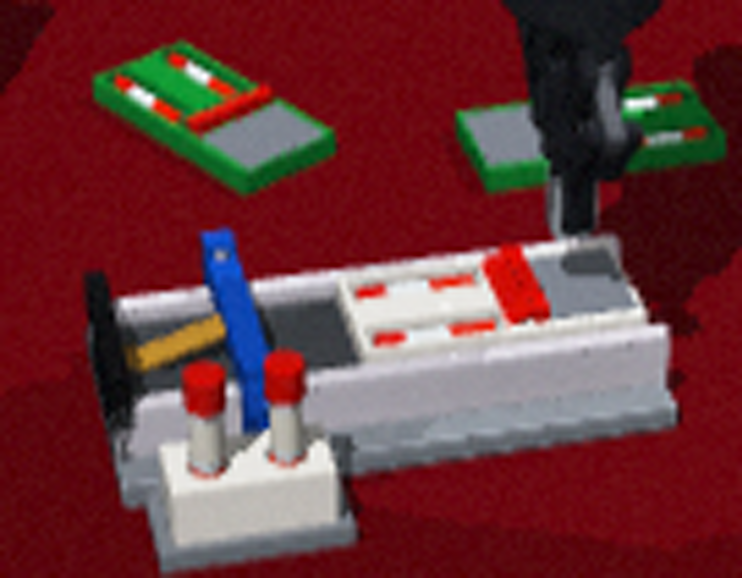

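The side view shows the fingertips at (572,225), above the grey pad and behind the red bar. Next I'll descend gently.

```bash
python3 -m handwheel '[[1,0.003,0.002,-0.010,0],[1,0.003,0.002,-0.019,0],[1,0.003,0.002,-0.024,0],[1,0.003,0.002,-0.027,0],[1,0.003,0.002,-0.029,0]]'; python3 -c "
from h import *
o=get_obs();print(o['ee_pos'],o['wrist_force'])"
```

```text
time: 2.45
ee_pos: [0.4712, 0.0056, 0.05]
tcp_rot: [-179.9, -0.1, -66.2]
wrist_force: [-0.8, -0.4, -0.1]
opening: -0.0001
[0.47118028 0.00561428 0.04998899] [-0.75570486 -0.36779603 -0.10299178]
```

```bash
python3 -m handwheel '[[1,-0.001,0.001,-0.004,0],[1,-0.001,0.001,-0.006,0],[1,-0.001,0.001,-0.008,0],[1,-0.001,0.001,-0.0085,0],[1,-0.001,0.001,-0.009,0]]'; python3 - <<'E'
from h import *
o=get_obs();print(o['ee_pos'],o['wrist_force'])
c=cam('side'); crop(c,195,165,135,105,5.5,'pics/s3.png')
E
```

```text
time: 2.95
ee_pos: [0.4707, 0.0065, 0.0421]
tcp_rot: [-179.8, -0.1, -66.2]
wrist_force: [-2.1, -0.1, 10.0]
opening: 0.0001
[0.47068827 0.00647692 0.04211468] [-2.09036405 -0.13532721  9.95729212]
```

View pics/s3.png

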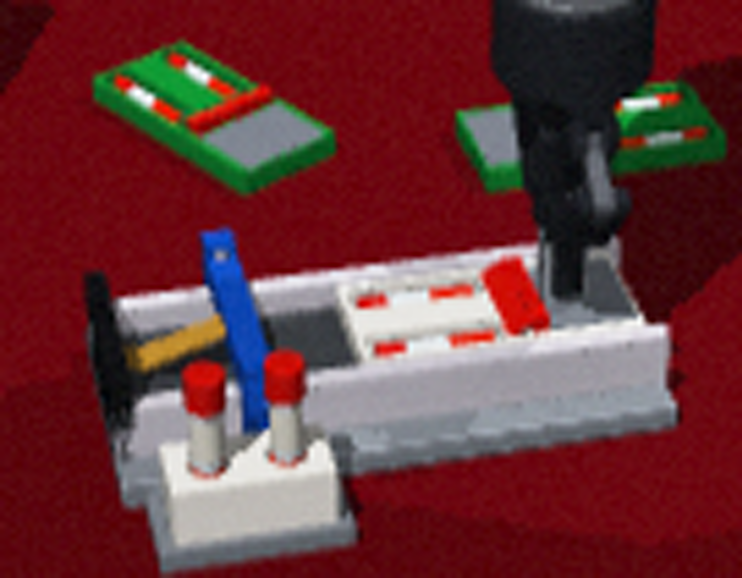

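The carrier is pressed about 6 mm with 10 N. I'll press a little deeper and start sliding.

```bash
python3 -m handwheel '[[1,0,0,-0.0012,0],[1,0.0027,0.0012,-0.0012,0],[1,0.0055,0.0024,-0.0012,0],[1,0.0082,0.0036,-0.0012,0],[1,0.011,0.0049,-0.0012,0]]'; python3 - <<'E'
from h import *
o=get_obs();print(o['ee_pos'],o['wrist_force'])
c=cam('side'); crop(c,195,165,135,105,5.5,'pics/s4.png')
E
```

```text
time: 3.5
ee_pos: [0.4819, 0.0112, 0.0419]
tcp_rot: [-179.8, -0.2, -66.2]
wrist_force: [-3.0, -1.2, 10.9]
opening: -0.0002
[0.48187443 0.01123172 0.04193218] [-3.0156126  -1.23120076 10.93590228]
```

View pics/s4.png

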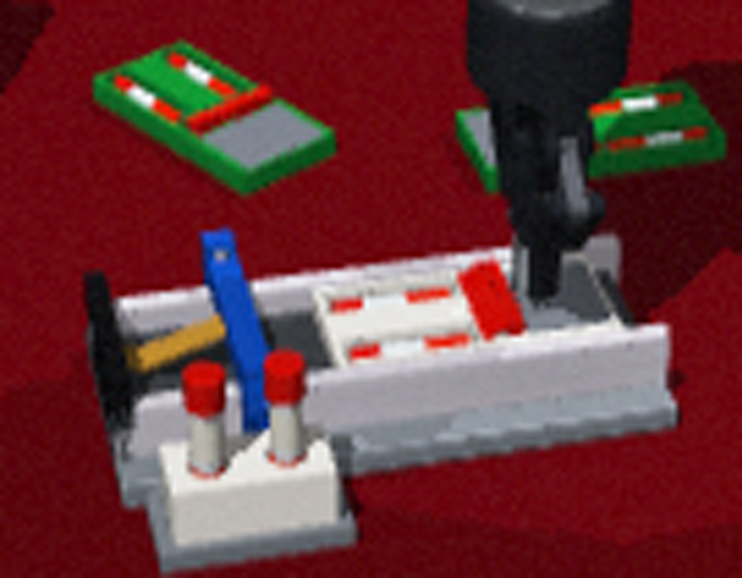

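```bash
python3 -m handwheel '[[1,0.003,0.0013,-0.0022,0],[1,0.0065,0.0029,-0.0022,0],[1,0.010,0.0044,-0.0022,0],[1,0.0135,0.006,-0.0022,0],[1,0.017,0.0075,-0.0022,0]]'; python3 - <<'E'
from h import *
o=get_obs();print(o['ee_pos'],o['wrist_force'])
c=cam('side'); crop(c,195,165,135,105,5.5,'pics/s5.png')
E
```

```text
time: 4.05
ee_pos: [0.4995, 0.0188, 0.041]
tcp_rot: [-179.7, -0.2, -66.2]
wrist_force: [-4.0, -1.3, 12.0]
opening: 0.0
[0.49949008 0.0187552  0.04097346] [-4.00720697 -1.31088705 12.00476004]
```

View pics/s5.png

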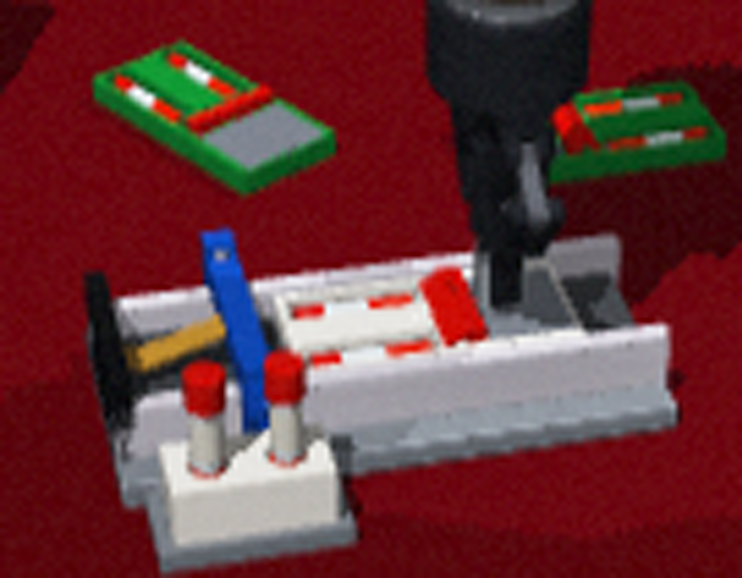

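The carrier is pressed 7 mm and has moved 31 mm with the fingers. Its front, at about (285,320), is nearing the gate.

```bash
python3 -m handwheel '[[1,0.0035,0.0015,-0.0015,0],[1,0.0075,0.0033,-0.0016,0],[1,0.0115,0.0051,-0.0016,0],[1,0.0155,0.0069,-0.0016,0],[1,0.0195,0.0086,-0.0016,0]]'; python3 - <<'E'
from h import *
o=get_obs();print(o['ee_pos'],o['wrist_force'])
c=cam('side'); crop(c,195,165,135,105,5.5,'pics/s6.png')
E
```

```text
time: 4.6
ee_pos: [0.5198, 0.0274, 0.0407]
tcp_rot: [-179.7, -0.3, -66.2]
wrist_force: [-5.5, -1.9, 11.8]
opening: -0.0
[0.51981492 0.02742184 0.04073517] [-5.51962611 -1.91085911 11.83621468]
```

View pics/s6.png

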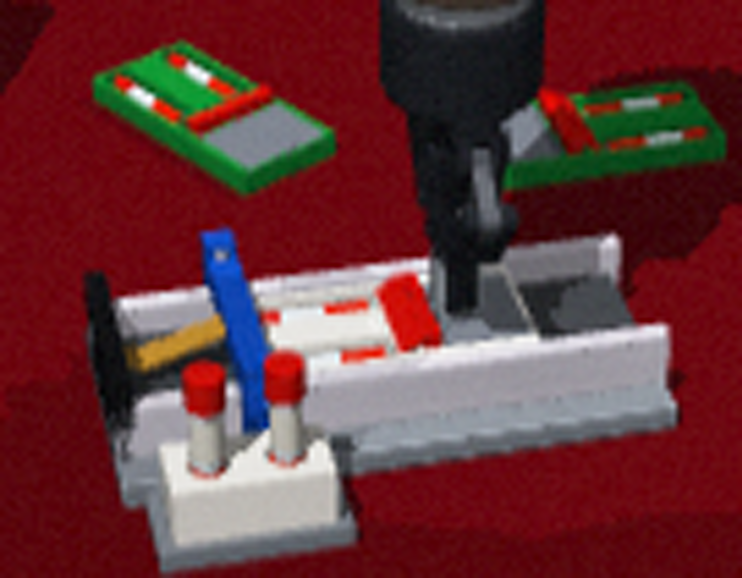

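The carrier's front is now under the gate at (250,320), and the push force is about 6 N.

```bash
python3 -m handwheel '[[1,0.0035,0.0017,-0.0015,0],[1,0.007,0.0033,-0.0016,0],[1,0.0105,0.0049,-0.0016,0],[1,0.014,0.0065,-0.0016,0],[1,0.0175,0.0081,-0.0016,0]]'; python3 - <<'E'
from h import *
o=get_obs();print(o['ee_pos'],o['wrist_force'])
c=cam('side'); crop(c,195,165,135,105,5.5,'pics/s7.png')
E
```

```text
time: 5.15
ee_pos: [0.5381, 0.0356, 0.0405]
tcp_rot: [-179.6, -0.3, -66.2]
wrist_force: [-4.3, -1.5, 11.5]
opening: -0.0004
[0.53812981 0.03557713 0.04052287] [-4.3278382  -1.46561022 11.5181733 ]
```

View pics/s7.png

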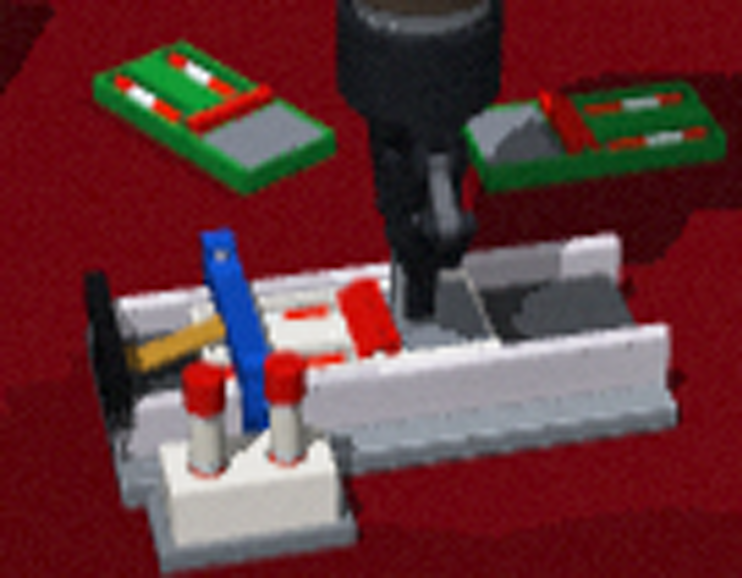

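The front is past the gate and starting to wedge the brass spring up. About 37 mm remains.

```bash
python3 -m handwheel '[[1,0.0035,0.0016,-0.0014,0],[1,0.007,0.0031,-0.0014,0],[1,0.0105,0.0047,-0.0014,0],[1,0.014,0.0063,-0.0014,0],[1,0.0175,0.0079,-0.0014,0]]'; python3 - <<'E'
from h import *
o=get_obs();print(o['ee_pos'],o['wrist_force'])
c=cam('side'); crop(c,195,165,135,105,5.5,'pics/s8.png')
E
```

```text
time: 5.7
ee_pos: [0.5561, 0.0434, 0.0403]
tcp_rot: [-179.6, -0.4, -66.2]
wrist_force: [-7.3, -3.6, 9.4]
opening: -0.0
[0.55606785 0.04344317 0.04033071] [-7.34153319 -3.60598077  9.43272885]
```

View pics/s8.png

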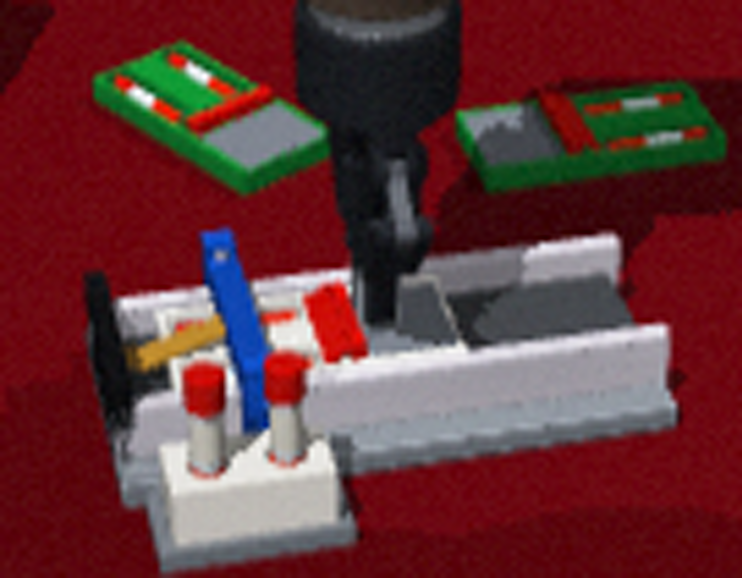

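```bash
python3 -m handwheel '[[1,0.003,0.0013,-0.0013,0],[1,0.006,0.0027,-0.0013,0],[1,0.009,0.004,-0.0013,0],[1,0.012,0.0054,-0.0013,0],[1,0.0145,0.0065,-0.0013,0]]'; python3 - <<'E'
from h import *
o=get_obs();print(o['ee_pos'],o['wrist_force'])
c=cam('side'); crop(c,195,165,135,105,5.5,'pics/s9.png')
E
```

```text
time: 6.25
ee_pos: [0.5701, 0.0497, 0.0394]
tcp_rot: [-179.6, -0.4, -66.2]
wrist_force: [-6.2, -3.3, 9.2]
opening: -0.0002
[0.57009881 0.04970505 0.0394333 ] [-6.17354601 -3.27587912  9.22851079]
```

View pics/s9.png

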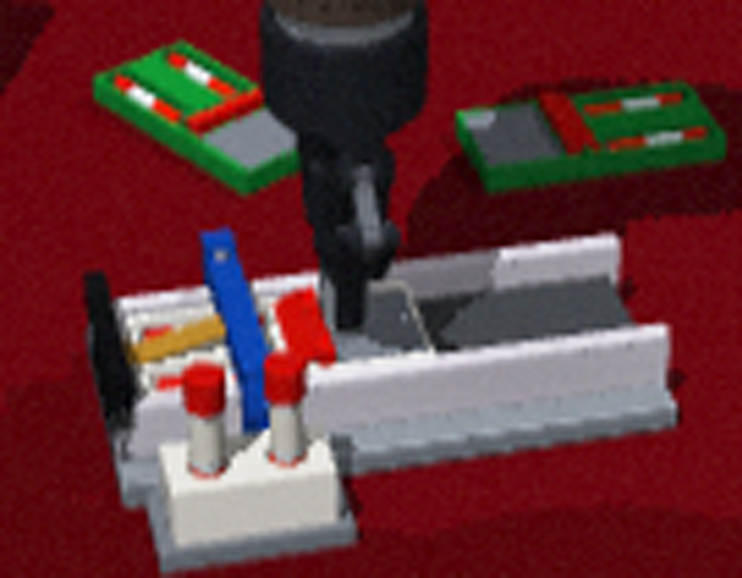

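About 6 mm is left and the press is slightly deep at 8.6 mm, so I'll ease z a little and approach the stop slowly.

```bash
python3 -m handwheel '[[1,0.001,0.0005,-0.0004,0],[1,0.002,0.001,-0.0004,0],[1,0.003,0.0014,-0.0004,0],[1,0.004,0.0018,-0.0004,0],[1,0.005,0.0022,-0.0004,0]]'; python3 - <<'E'
from h import *
o=get_obs();print(o['ee_pos'],o['wrist_force'])
E
python3 -m handwheel '[[1,0.001,0.0004,-0.0007,0],[1,0.002,0.0009,-0.0007,0],[1,0.003,0.0013,-0.0007,0]]'; python3 - <<'E'
from h import *
o=get_obs();print(o['ee_pos'],o['wrist_force'])
c=cam('side'); crop(c,195,165,135,105,5.5,'pics/s10.png')
E
```

```text
time: 6.8
ee_pos: [0.5749, 0.0517, 0.0397]
tcp_rot: [-179.7, -0.4, -66.3]
wrist_force: [-6.0, -3.5, 8.5]
opening: 0.0004
[0.57486728 0.05174039 0.03966082] [-6.01187299 -3.47953763  8.52890003]
time: 7.1
ee_pos: [0.5763, 0.0523, 0.0394]
tcp_rot: [-179.9, -0.4, -66.3]
wrist_force: [-12.9, -5.6, 10.3]
opening: 0.0001
[0.57625658 0.05234367 0.03935485] [-12.90458453  -5.56772268  10.31942757]
```

View pics/s10.png

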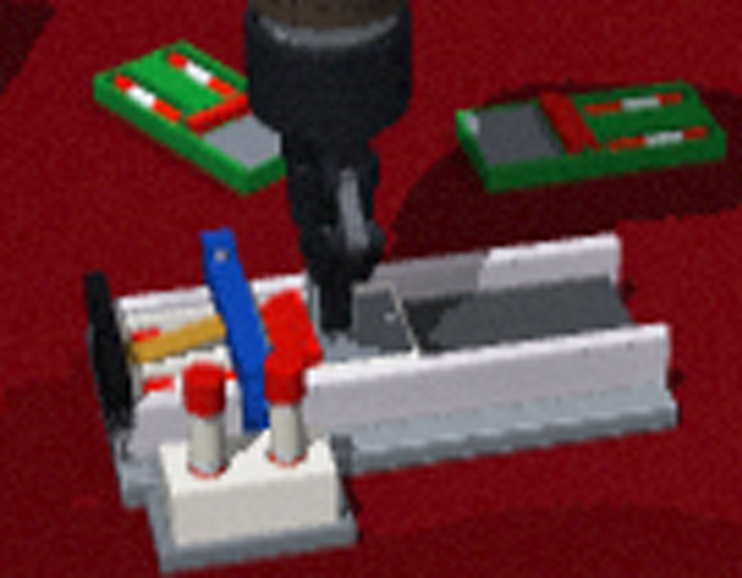

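The force jumped from 7 to 14 N and the motion stalled, which suggests the end stop. One more small push should confirm it.

```bash
python3 -m handwheel '[[1,0.001,0.0004,-0.0008,0],[1,0.002,0.0009,-0.0008,0],[1,0.003,0.0013,-0.0008,0],[1,0.003,0.0013,-0.0008,0]]'; python3 - <<'E'
from h import *
o=get_obs();print(o['ee_pos'],o['wrist_force'])
c=cam('side'); crop(c,205,200,70,60,10,'pics/s11.png')
c=cam('top'); crop(c,195,125,120,125,4.8,'pics/t11.png')
E
```

```text
time: 7.55
ee_pos: [0.5763, 0.0524, 0.0387]
tcp_rot: [179.8, -0.4, -66.3]
wrist_force: [-16.5, -6.9, 13.6]
opening: -0.0002
[0.57628879 0.05235498 0.038682  ] [-16.46798935  -6.91326644  13.56590776]
```

View pics/s11.png

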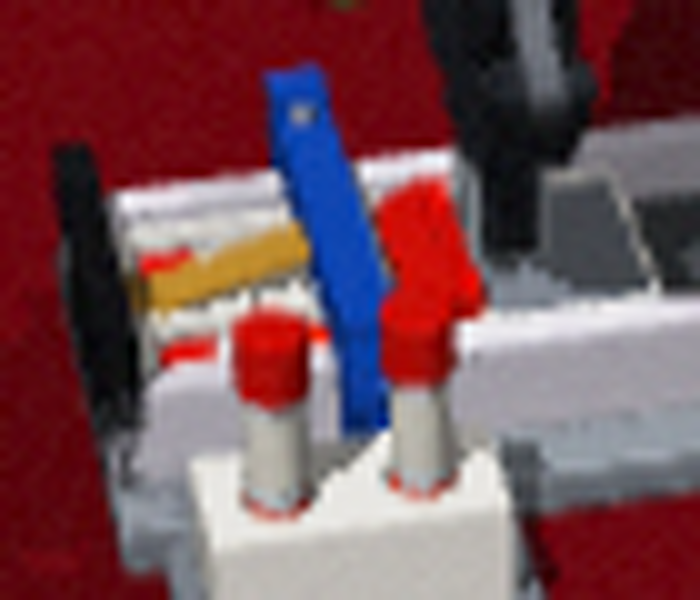

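View pics/t11.png

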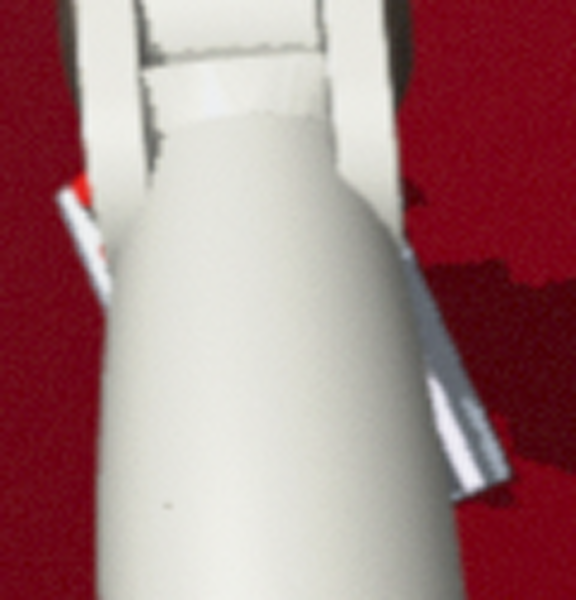

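It's held solidly at the stop: 18 N of push and no movement. The carrier front meets the black stop at about (135,300). I'll ease off and lift straight up.

```bash
python3 -m handwheel '[[1,0.001,0.0004,0.001,0],[1,0.0006,0.0003,0.003,0],[1,0.0003,0.0001,0.005,0],[1,0,0,0.008,0],[1,0,0,0.012,0]]';python3 -m handwheel '[[1,-0.001,-0.0004,0.01,0],[1,-0.002,-0.001,0.03,0],[1,-0.005,-0.002,0.06,0],[1,-0.005,-0.002,0.09,0],[1,-0.005,-0.002,0.11,0]]'; python3 - <<'E'
from h import *
o=get_obs();print(o['ee_pos'],o['wrist_force'])
c=cam('side'); crop(c,195,165,135,105,5.5,'pics/s12.png')
E
```

```text
time: 8.15
ee_pos: [0.5763, 0.0525, 0.0505]
tcp_rot: [179.8, -0.4, -66.3]
wrist_force: [-0.4, 0.1, -0.0]
opening: -0.0
time: 8.65
ee_pos: [0.5719, 0.0507, 0.1639]
tcp_rot: [179.9, -0.4, -66.3]
wrist_force: [-0.3, 0.7, 0.5]
opening: 0.0003
[0.57192392 0.0506805  0.16388822] [-0.29900836  0.72279864  0.48461751]
```

View pics/s12.png

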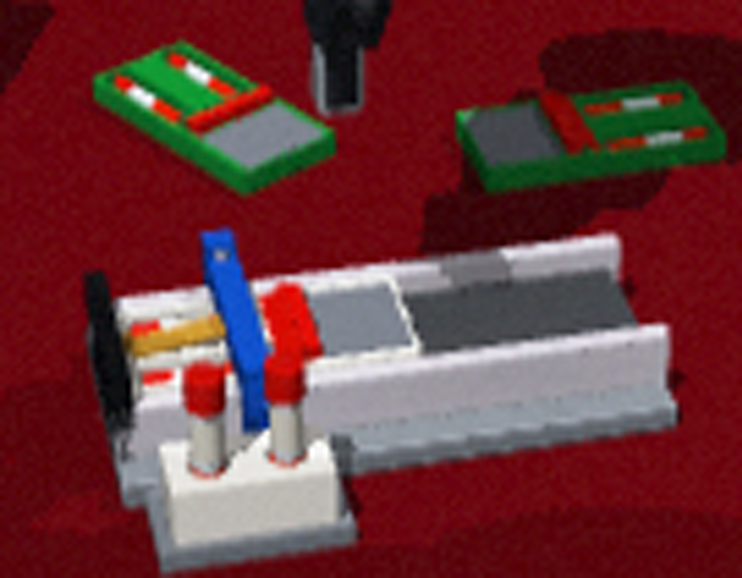

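Released: the carrier stays under the gate, with its rear edge at about (405,280)–(420,350). I'll move the arm out of the top camera's view to check it from above.

```bash
python3 -m handwheel '[[1,-0.02,-0.045,0.02,0],[1,-0.04,-0.09,0.04,0],[1,-0.06,-0.135,0.06,0],[1,-0.08,-0.18,0.06,0],[1,-0.10,-0.22,0.06,0]]';python3 -m handwheel '[[1,-0.02,-0.045,0,0],[1,-0.04,-0.085,0,0],[1,-0.06,-0.12,0,0],[1,-0.06,-0.12,0,0]]'; python3 - <<'E'
from h import *
c=cam('top'); crop(c,195,125,120,125,4.8,'pics/t13.png'); cv2.imwrite('pics/t13f.png',c['color'])
big=cv2.resize(c['color'][125:250,215:310],None,fx=6,fy=6,interpolation=cv2.INTER_CUBIC)
L=cv2.createLineSegmentDetector(cv2.LSD_REFINE_STD).detect(cv2.cvtColor(big,cv2.COLOR_BGR2GRAY))[0][:,0]
th=np.radians(23.85);d=np.array([np.cos(th),np.sin(th)]);n=np.array([-d[1],d[0]])
for l in L:
    P=[ray(c,215+(u+.5)/6-.5,125+(v+.5)/6-.5,.0435)[:2]*1000-[617,69.6] for u,v in(l[:2],l[2:])]
    a=[p@d+67.5 for p in P]; b=[p@n for p in P]
    if abs(a[0]-a[1])<5 and abs(b[0]-b[1])>15: print('cross line dock x',np.round(a,1),'y',np.round(b,1))
E
```

```text
time: 9.2
ee_pos: [0.4744, -0.1666, 0.2286]
tcp_rot: [-179.7, -0.6, -66.3]
wrist_force: [0.4, -0.3, -0.5]
opening: 0.0001
time: 9.6
ee_pos: [0.4125, -0.29, 0.2292]
tcp_rot: [-179.7, -0.7, -66.5]
wrist_force: [0.9, -0.1, -0.5]
opening: 0.0004
cross line dock x [-14.4 -14.4] y [ 34.2 -17.9]
cross line dock x [-134.  -135.3] y [52.  32.1]
cross line dock x [119.5 120.4] y [69.4 85.3]
cross line dock x [43.5 43.4] y [104.   83.9]
cross line dock x [127.9 128.2] y [34. 63.]
cross line dock x [127.7 128.4] y [-19.5  32.1]
cross line dock x [52.7 54.3] y [  3.3 -16.7]
cross line dock x [80.8 81.4] y [  9.1 -15.3]
cross line dock x [-135.7 -135.3] y [ 32.3 -33.2]
cross line dock x [128.8 127.2] y [-54.6 -33. ]
cross line dock x [62.6 62.2] y [-5.7 12.7]
cross line dock x [-8.5 -9.8] y [-3.9 11.4]
```

View pics/t13.png

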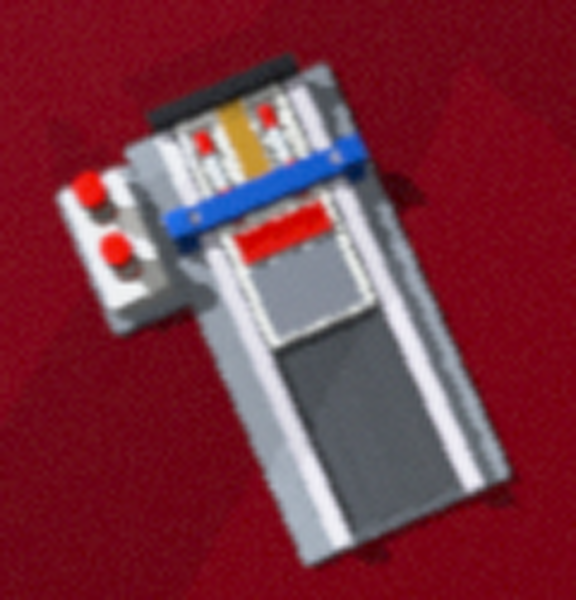

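View pics/t13f.png

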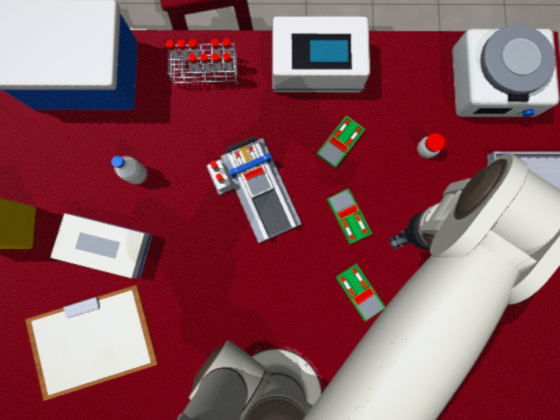

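The rear edge is at dock x ≈ -14.4 mm, where fully home is -15. The bystanders, tubes and spring are all in place, so I'm handing in.

```bash
python3 -c "
from workcell import job_done,get_obs
print(get_obs()['wrist_force']); print(job_done())"
```

```text
[-0.18774622  0.8266704   0.36084046]
the job is handed in; nothing more can be done
None
```

The carrier is fully home against the black end stop. I pressed it down 6–9 mm with the closed fingertips (9–14 N), slid it about 110 mm under the gate and the brass spring, then lifted straight up and moved clear. The job was handed in at about 9.7 s.

**Checks that passed:**
- **At the stop:** the fingertips stopped moving while the push rose from 7 N to 18 N.
- **After release:** in the top view the carrier's rear edge is at dock x ≈ -14.4 mm, against -15 mm for fully home; the measurement is good to 1–2 mm.
- **Surroundings:** by eye, the tubes and the other bystanders I could see have not moved. The arm hid the spare carrier in the last top view. The fingers stayed behind the thumb bar and never came near the spring.

**Checks that disagreed:**
- **Carrier corners:** the first hand-picked corners differed by up to about 10 mm in y between the side and top views. I used the top view, which agreed with the bar foot and the line fits.
- **Press depth:** it reached about 9 mm near the end, past the best 6.5–8 mm but within the allowed 5–10 mm.

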